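# Set the three-notch length stop and butt a sole blank against it

## Robot

A 6-joint arm with a two-finger parallel gripper is mounted at the origin on the work surface. World frame = base frame: x ahead of the robot, y to its left, z up, the work surface at z = 0. Lengths are in mm, angles in rad, forces in N, time in s.
With the tool pointing down it reaches from about 300 to 825 mm from the base axis. Payload 5.4 kg.
Tool frame: the origin (TCP) lies midway between the tips of the shut fingers; the grasp point (between the pads) lies 19 mm behind it; z points along the fingers, y is the line along which they close (so a half turn about z gives the same grasp; the last joint's range is limited). The gripper opens to 92 mm and grips with 3 to 60 N. Pads are 20 mm wide; open, the fingers measure 128 mm over their backs; the gripper's body (75 mm by 189 mm) begins 69 mm behind the grasp point.
Start: joints at [0.924, 0.158, 1.597, -0, 1.386, -0.21], TCP at [243.256, 520.992, 214.601] pointing down, gripper open.
Joint ranges: [-2.91, 2.91], [-0.94, 2.29], [0.18, 2.7], [-1.29, 4.43], [0.17, 2.64], [-3, 3]. Speed limits (rad/s): [2.57, 2.57, 3.14, 3.14, 3.14, 3.14].

## Interface

Orientations are given as [roll, pitch, yaw] about the fixed x, y, z axes, in that order (R = Rz(yaw) Ry(pitch) Rx(roll)).
In Python, from station import * gives the robot as it stands. The module is installed in compiled form; this text tells all that it offers.
- The arm moves only by the tool send_rows, never from a script. Its argument "targets" is one flat list of numbers, 5 for each row, row after row: the shift along the tool's x, y, z in m, then the turn about the tool's z in degrees, then the closure in counts, from 0 (fully open) to 255 (shut). In form: [x, y, z, roll, fingers, x, y, z, roll, fingers, ...]. A call has 1 to 20 rows; each row shifts and turns the commanded pose from where the row before left it, along the tool's axes as they then stand; what a row does not reach is not made up. A row lasts 1/10 s, in which the tool goes at most 50 mm and 8.59 degrees, less where a joint would pass 70% of its speed; a pose out of reach is approached as far as the arm can. A call with a gripper value outside its range is refused whole. The fingers move at their own pace and stop on an object; "grip_force" is the grip in N (left out, the last holds). Time passes only in rows, so rows that do not move let the fingers close. It gives the time, the measured TCP pose, the force, the opening and the grip force at its end, in the units of the state.
- observe(): the state, without advancing time (a new reading comes with each control period).
- capture(name): name is "scene" or "top" or "wrist"; returns (picture, depth): 420x560x3 uint8, blue, green, red; 420x560 float32, mm along the optical axis (not along the pixel's ray), 0 where there is no reading.
- camera_model(name): a dict with "fx", "fy", "cx", "cy" (pixels), "origin" and "attitude" of the camera in the world. Camera axes: x right, y up, looking along -z (the intrinsics and any distortion apply to the point x, -y, -z); pixel columns grow to the right and rows downward; lengths in mm; the calibration is good to about 2 mm. The wrist camera is an equidistant fisheye: a pixel r from the principal point sees the ray r / f radians off the axis. A picture is of the moment at which its call begins: read the wrist's pose just before it. camera_model takes no time and is no camera call; for the wrist camera it gives the pose at the moment of the call.
- close_job(): hands the job in; it is judged then, once.
Trained networks look in the newest picture that a camera, given by its name, has taken for a name from the list of things; names that differ only in an ending like _2 or _b are one class to them, and where a whole thing is asked for, a point or a joint stands for the part that bears it (a point fixed in the world has none). Each returns a list of dicts, best first, with "score" (0 to 1); they miss things now and then, are a little off and sometimes report something else, mostly with a low value. They report only what shows in the picture. A call takes as long as a camera call. They do not tell look-alikes from the thing itself.
- boxes_of(thing, camera): "centre" ([x, y, z] in mm, in world coordinates, good to about 4 mm: the middle of the surface that is visible of it).
- tip_of(thing, camera): "centre" ([x, y, z] in mm, in world coordinates, good to about 4 mm: a listed point, or the origin of a listed thing).
The state is a dict: "clock": time; "joint_positions": joint angles; "qd": joint speeds; "joint_efforts": joint torques, N m; "ee_pos": TCP position; "tcp_rot": TCP orientation; "wrist_force": force on the tool from outside, world axes, zero at the start; "ft_torque": the same for the moment, N m; "finger_gap": finger opening in mm; "grasp_force": force on a finger pad.
Only numpy, scipy, OpenCV 4.12 (cv2) and the standard library are available. Lean on these libraries where they do the work, as an engineer would, in place of code of your own. Each camera call takes 0.05 s, during which the arm holds its last target. There are 200 camera calls.

## Task

Set up the shoemaker's trimming jig for this sole blank: first pump the red-padded ratchet lever exactly three full strokes (down to its stop, then let it spring all the way back up each time), so that the stop carriage clicks forward three notches. Then flip the yellow stop flag fully down across the white bed, and last slide the black rubber blank along the bed, without lifting it, until it lies flush along the fence and up against the flag. Leave the other things on the bench where they are, and the lever up.

Things in the scene. Friction and masses are not known exactly. Their poses are not given: they have to be found in the camera images.
- jig: Green jig base fixed to the table, 200 x 550 x 14 mm. Origin on the table top, at the foot of the fence face; +x across the jig away from the robot, +y along the fence, z up. White bed: top at z = 20 mm, x -105 to 0, y -30 to 300 mm. Two green cheek plates of the ratchet housing (x 18 to 72, y -148 to -48 mm) reach z = 100 mm.
- fence (a point): Point on the aluminium fence: on its face (jig plane x = 0, looking to -x), at its top edge (z = 45 mm), y = 120 mm. The fence is 10 mm thick and runs from y = -60 to 300 mm. Behind it the stop carriage slides on a rail (centre line x = 45 mm).
- lever (a joint): Ratchet lever, rad: 0 = up (spring-returned rest), 0.6 = down on its stop. The handle points along the jig's -y. Pressing it down takes about 2 to 12 N, more only on the stop, which is rigid. A full stroke (over 0.55) pushes the carriage on one notch; the lever must then rise below 0.05 for its pawl to catch the next pin. Released, it rises by itself within 0.5 s.
- lever_axle (a point): Axle of the lever, parallel to the jig's x, at jig (45, -120, 90) mm. The handle runs from here, rising 0.35 rad above level when up and dipping 0.25 rad below level when down.
- lever_pad (a point): Centre of the top face of the red pad at the lever's end (pad 34 x 40 x 14 mm), moving with the lever: at jig about (45, -232, 140) mm when up, (45, -240, 69) mm when down. Push down here.
- carriage (a joint): Travel of the stop carriage along the jig's +y, m: about 0 at the start, 0.022 per full stroke of the lever, so 0.066 after three. A second pawl keeps it from going back, with up to 4 mm of backlash, and 8 N of friction from drifting.
- flag (a joint): Yellow flip-stop flag hinged on the carriage, rad: 0 = standing upright, negative = leaning back away from the robot (stop at -0.45), 1.571 = fully down across the bed, pointing to the robot (jig -x). Stiff hinge (0.06 N m): it stays at any angle at which it is left. A 10 mm thick blade under its arm then hangs to 4 mm above the bed and closes it off from x = -4 to -65 mm.
- flag_hinge (a point): Hinge of the flag, its axis parallel to the jig's y: jig x = 30 mm, z = 70 mm, y = -10 mm + the carriage's travel. The flag's arm, 12 x 18 mm in section, reaches 95 mm from here; when down its upper face is at z = 76 mm. The blade is on the robot's side of the arm when up.
- flag_tip (a point): Point on the back of the flag's arm (the face away from the robot when up, the upper face when down), 85 mm from the hinge, in the middle of its width. Push here, to flip it.
- flag_face (a point): Point in the middle of the flag blade's +y face, the face the blank butts against; 5 mm in +y from the flag's mid plane. Its y axis is the jig's +y.
- blank: Black rubber sole blank, a slab 70 (x) x 130 (y) x 20 mm, 0.14 to 0.28 kg, lying on the white bed on the flag's +y side. Origin at the centre of its underside. Flush, its y axis is parallel to the jig's y, its origin 35 mm in front of the fence face and 65 mm in +y from the flag's face.
- glue_tin: Bystander: red tin, 84 mm across, 120 mm high, origin at the centre of its foot, behind the jig.
- cleaner_bottle: Bystander: white capped bottle, 54 mm across, 190 mm high, handle at its side, origin at its foot, on the robot's right.
- mug: Bystander: blue mug, 80 mm across, 90 mm high, handle at its side, origin at its foot, on the robot's right.
- paste_pot: Bystander: open white square pot, 110 x 110 x 120 mm, origin at its foot, on the robot's left.
- hammer: Bystander: hammer, 240 mm long, lying on the robot's right; its own x runs from handle to head.
- brush: Bystander: brush, 200 mm long and 20 mm high, lying in front of the jig; its own x runs from handle to bristles.
Not all that is in view belongs to the job. What is meant by the blank is not pink, purple or turquoise, and is the smaller of those in its own colour.

How it is judged:
By the outcome, as a careful person would: the job done as asked, in the order asked, and still so for the second after the job is handed in, with the robot touching nothing.
It also fails if it takes over 69 s, if anything falls off the work surface, if the arm or the gripper's body presses on something with over 40 N, if the wrist force passes 120 N, or if a joint passes its speed limit or range.

## Working session

There is one attempt and no reset: what is moved stays moved. The work goes in short steps, Python scripts to look and compute and a tool call to move; the robot and the scene stay as the last step left them, time stands still between calls to the robot, and variables do not carry over. Pictures are saved under pics/ and viewed, at most 10 in all, crops included, and the job is handed in when it is done.

Besides the shell and the picture viewer there is one more tool, called after "Request:" by a JSON object that holds its "op" and its "data". send_rows: Moves the arm, as the interface text tells. Its arguments: {"type":"object","properties":{"targets":{"type":"array"},"grip_force":{"type":"number"}},"required":["targets"]}

```bash
mkdir -p pics
python3 - <<'E'
from station import *
import cv2,numpy as np
for c in ["scene","top"]:
    im,d=capture(c); cv2.imwrite(f"pics/{c}0.png",im); np.save(f"pics/{c}0.npy",d)
    m=camera_model(c); print(c,{k:np.round(v,3).tolist() if not isinstance(v,str) else v for k,v in m.items()})
    for t in ["jig","fence","lever_axle","lever_pad","flag_hinge","flag_tip","flag_face","blank","paste_pot","mug","cleaner_bottle","brush","hammer","glue_tin"]:
        print(t,[(np.round(r["centre"]).tolist(),round(r["score"],2)) for r in tip_of(t,c)[:4]])
s=observe(); print(s)
E
```

```text
scene {'fx': 384.672, 'fy': 384.672, 'cx': 276.592, 'cy': 216.118, 'origin': [1271.54, -299.842, 749.104], 'attitude': [0.936, -0.018, 1.217]}
jig [([552.0, 26.0, -4.0], 0.92), ([597.0, -206.0, 141.0], 0.2)]
fence [([552.0, 146.0, 43.0], 0.74)]
lever_axle [([598.0, -98.0, 91.0], 0.87)]
lever_pad [([599.0, -209.0, 139.0], 0.68)]
flag_hinge []
flag_tip [([620.0, 14.0, 144.0], 0.77)]
flag_face [([585.0, 23.0, 143.0], 0.62)]
blank [([509.0, 196.0, 17.0], 0.85), ([718.0, 430.0, 1.0], 0.73), ([289.0, -206.0, 4.0], 0.71), ([733.0, 48.0, -1.0], 0.68)]
paste_pot [([410.0, 491.0, -2.0], 0.93), ([579.0, 25.0, 142.0], 0.28)]
mug [([542.0, 474.0, 1.0], 0.66), ([380.0, 170.0, 3.0], 0.2)]
cleaner_bottle [([712.0, -102.0, 1.0], 0.61), ([554.0, 148.0, 43.0], 0.3), ([538.0, 474.0, -1.0], 0.28)]
brush [([379.0, 169.0, 3.0], 0.72)]
hammer [([347.0, -474.0, 2.0], 0.57)]
glue_tin [([707.0, 246.0, 2.0], 0.62)]
top {'fx': 444.187, 'fy': 444.187, 'cx': 275.012, 'cy': 208.61, 'origin': [333.362, 37.674, 1542.396], 'attitude': [0.119, -0.005, -1.543]}
jig [([554.0, 24.0, -1.0], 0.97)]
fence [([555.0, 146.0, 44
[... 693 characters left out ...]
 0.87)]
{'clock': 1.5, 'joint_positions': array([ 9.23910866e-01,  1.58395988e-01,  1.59700372e+00, -1.50710349e-05,
        1.38619941e+00, -2.10095019e-01]), 'qd': array([ 0.00147795,  0.00060147, -0.00045033, -0.00028695,  0.00108259,
        0.00031589]), 'joint_efforts': array([ 7.24500933e-04, -3.85566580e+01, -3.22359610e+01,  7.03328080e-02,
        3.07139684e-02, -2.35594933e-05]), 'ee_pos': array([243.25370466, 520.99057548, 214.60153529]), 'tcp_rot': array([-3.14158324e+00,  1.31410942e-05,  2.70480498e+00]), 'wrist_force': array([0.47102001, 0.31152401, 0.46036792]), 'ft_torque': array([-0.01469654, -0.04355702,  0.03135317]), 'grasp_force': 0.0, 'finger_gap': 91.79009599436132}
```

View pics/top0.png

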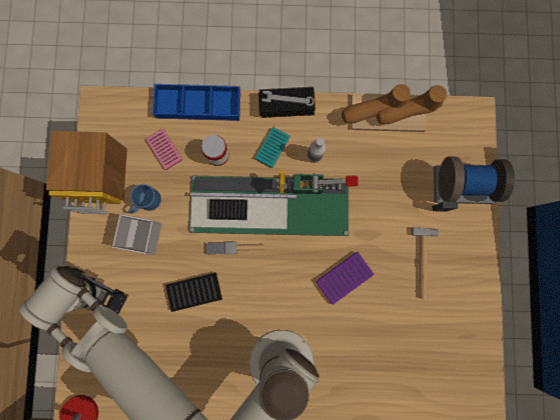

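View pics/scene0.png

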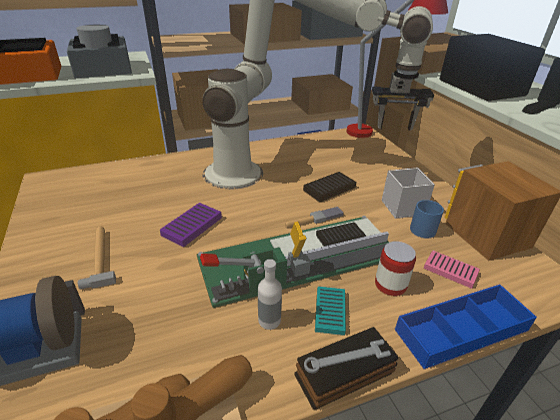

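The black blank on the white bed is at top (227,209). The other black one at (194,292) is larger and lies on the table. The rest are purple (345,278), turquoise (272,147) and pink (164,149). I'll confirm the choice in an enlarged crop and start with the turn of the tool.

Run:
```python
import cv2,numpy as np
im=cv2.imread("pics/top0.png")[165:320,155:355]
cv2.imwrite("pics/crop.png",cv2.resize(im,None,fx=3.8,fy=3.8,interpolation=cv2.INTER_CUBIC))
```

```text
(no output)
```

View pics/crop.png

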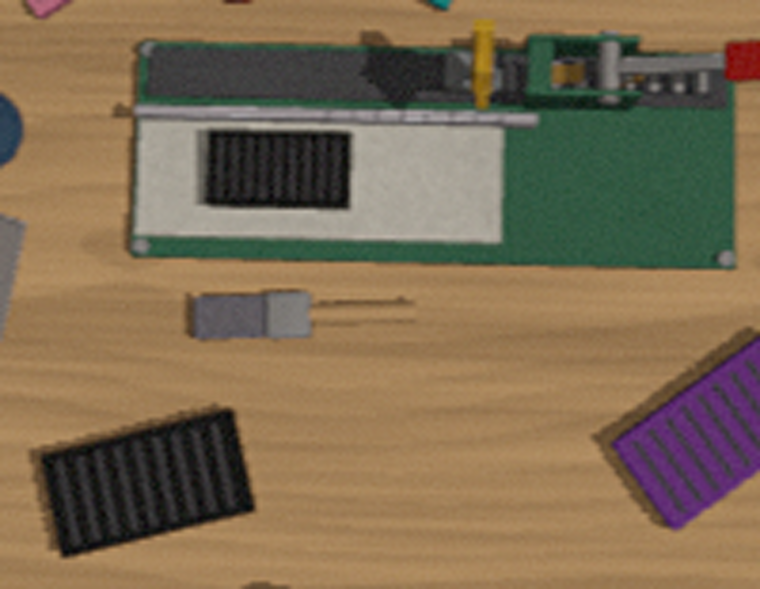

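Request:
{"op": "send_rows", "data": {"targets": [0, 0, -0.01, -8.34, 255, 0, 0, -0.01, -8.34, 255, 0, 0, -0.01, -8.35, 255], "grip_force": 30}}

```text
clock: 1.8
ee_pos: [243.2, 520.9, 244.9]
tcp_rot: [-3.141, -0.0, -3.136]
wrist_force: [0.1, 0.1, -0.1]
finger_gap: 70.3
grasp_force: 0.0
```

The crop confirms it: the small black blank on the bed, crop (205–350, 130–208), is about 130 mm long, and the black one at lower left is larger.

Request:
{"op": "send_rows", "data": {"targets": [-0.021, -0.043, 0, 0, 255, -0.021, -0.043, 0, 0, 255, -0.021, -0.043, 0, 0, 255, -0.021, -0.043, 0, 0, 255, -0.021, -0.043, 0, 0, 255, -0.021, -0.043, 0, 0, 255, -0.021, -0.043, 0, 0, 255, -0.021, -0.043, 0, 0, 255, -0.021, -0.043, 0, 0, 255, -0.021, -0.043, 0, 0, 255, -0.021, -0.043, 0, 0, 255, -0.021, -0.043, 0, 0, 255, -0.021, -0.043, 0, 0, 255, -0.021, -0.043, 0, 0, 255, -0.021, -0.043, 0, 0, 255, -0.021, -0.043, 0, 0, 255, -0.021, -0.043, 0, 0, 255, 0, 0, 0, 0, 255]}}

```text
clock: 3.6
ee_pos: [600.9, -215.0, 242.6]
tcp_rot: [-3.141, -0.001, 3.137]
wrist_force: [-1.0, 0.6, 0.1]
finger_gap: 0.0
grasp_force: 0.0
```

Run:
```python
from station import *
import cv2,numpy as np
print(observe()["ee_pos"],observe()["tcp_rot"],observe()["finger_gap"],camera_model("wrist"))
im,d=capture("wrist"); cv2.imwrite("pics/w1.png",im)
for t in ["lever_pad","lever_axle","jig","flag_tip","flag_hinge","fence"]:
    print(t,[(np.round(r["centre"]).tolist(),round(r["score"],2)) for r in tip_of(t,"wrist")[:2]])
```

```text
[ 600.87040229 -215.04897615  242.61200999] [-3.14093921e+00 -1.49337587e-03  3.13671997e+00] 0.0041571832361627006 {'fx': 325.19226210127806, 'fy': 325.19226210127806, 'cx': 280.15200194983026, 'cy': 209.29749852582566, 'origin': array([ 520.54863898, -213.89399277,  411.91926743]), 'attitude': array([-2.87614770e-01,  3.32639353e-04,  1.56537260e+00])}
lever_pad [([597.0, -208.0, 140.0], 0.56), ([578.0, 13.0, 72.0], 0.17)]
lever_axle [([601.0, -94.0, 88.0], 0.84)]
jig [([547.0, 20.0, -2.0], 0.81)]
flag_tip [([617.0, 17.0, 145.0], 0.95), ([714.0, -99.0, 3.0], 0.61)]
flag_hinge []
fence [([551.0, 142.0, 43.0], 0.87)]
```

View pics/w1.png

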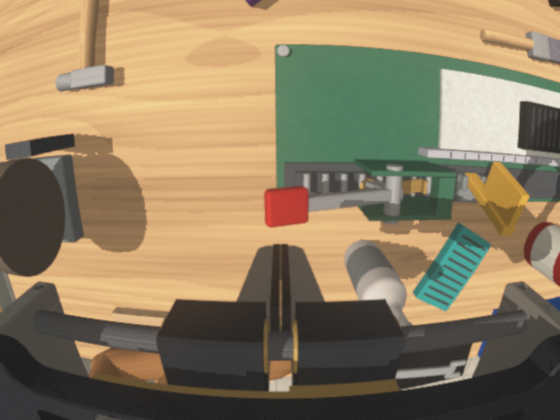

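The wrist picture shows the red pad at (287,207), with the shut fingers just beyond it at (280,245). The yellow flag leans back at (503,195). I'll go down over the pad.

Request:
{"op": "send_rows", "data": {"targets": [0.001, 0.002, 0.03, 0, 255, 0, 0, 0.03, 0, 255, 0, 0, 0.03, 0, 255, 0, 0, 0.02, 0, 255, 0, 0, 0.015, 0, 255, 0, 0, 0.015, 0, 255, 0, 0, 0.015, 0, 255, 0, 0, 0, 0, 255, 0, 0, 0, 0, 255]}}

```text
clock: 4.85
ee_pos: [599.9, -208.5, 91.0]
tcp_rot: [-3.14, 0.002, -3.141]
wrist_force: [-1.2, -2.1, 3.6]
finger_gap: 0.5
grasp_force: 1.7
```

Request:
{"op": "send_rows", "data": {"targets": [0, -0.004, 0.01, 0, 255, 0, 0, 0.006, 0, 255, 0, 0, 0, 0, 255, 0, 0, 0, 0, 255]}}

```text
clock: 5.25
ee_pos: [601.0, -210.8, 75.4]
tcp_rot: [3.14, 0.004, -3.141]
wrist_force: [1.6, 2.1, 5.5]
finger_gap: 0.4
grasp_force: 2.3
```

Request:
{"op": "send_rows", "data": {"targets": [0, 0, 0.003, 0, 255, 0, 0, 0, 0, 255, 0, 0, 0, 0, 255]}}

```text
clock: 5.55
ee_pos: [601.0, -210.6, 72.8]
tcp_rot: [3.14, 0.004, -3.141]
wrist_force: [-0.7, 2.3, 7.4]
finger_gap: 0.5
grasp_force: 3.2
```

Request:
{"op": "send_rows", "data": {"targets": [0, 0, 0.002, 0, 255, 0, 0, 0, 0, 255, 0, 0, 0, 0, 255]}}

```text
clock: 5.85
ee_pos: [601.1, -210.7, 71.7]
tcp_rot: [3.14, 0.004, -3.141]
wrist_force: [-1.2, 3.5, 11.8]
finger_gap: 0.5
grasp_force: 5.3
```

Request:
{"op": "send_rows", "data": {"targets": [0, 0, 0.002, 0, 255, 0, 0, 0, 0, 255, 0, 0, 0, 0, 255]}}

```text
clock: 6.15
ee_pos: [601.3, -210.6, 71.3]
tcp_rot: [3.14, 0.004, -3.141]
wrist_force: [-5.4, 6.3, 20.4]
finger_gap: 0.3
grasp_force: 9.0
```

Request:
{"op": "send_rows", "data": {"targets": [0, 0, -0.03, 0, 255, 0, 0, -0.03, 0, 255, 0, 0, -0.03, 0, 255, 0, 0, 0, 0, 255, 0, 0, 0, 0, 255, 0, 0, 0, 0, 255, 0, 0, 0, 0, 255, 0, 0, 0, 0, 255]}}

```text
clock: 6.95
ee_pos: [598.6, -211.5, 155.1]
tcp_rot: [3.14, -0.002, -3.142]
wrist_force: [0.4, -0.7, 0.2]
finger_gap: 0.6
grasp_force: 0.0
```

```bash
cat > look.py <<'E'
from station import *
import cv2,numpy as np,sys
def look(things,cams=("scene","top","wrist")):
    for c in cams:
        im,d=capture(c)
        for t in things: print(c,t,[(np.round(r["centre"]).tolist(),round(r["score"],2)) for r in tip_of(t,c)[:3]])
if __name__=="__main__": look(sys.argv[1:]); print(observe()["ee_pos"],observe()["wrist_force"],observe()["clock"])
E
python3 look.py lever_pad flag_tip
```

```text
scene lever_pad [([595.0, -206.0, 144.0], 0.93), ([552.0, 145.0, 44.0], 0.32)]
scene flag_tip [([624.0, 33.0, 145.0], 0.89)]
top lever_pad []
top flag_tip [([625.0, 31.0, 148.0], 0.54), ([408.0, 489.0, -1.0], 0.47)]
wrist lever_pad [([598.0, -208.0, 142.0], 0.62)]
wrist flag_tip []
[ 599.32093094 -211.99335643  156.62449543] [-0.36629492 -0.47343183 -0.42087264] 7.4
```

Request:
{"op": "send_rows", "data": {"targets": [0, 0, 0.03, 0, 255, 0, 0, 0.03, 0, 255, 0, 0, 0.018, 0, 255, 0, 0, 0.006, 0, 255, 0, 0, 0.004, 0, 255, 0, 0, 0, 0, 255, 0, 0, 0, 0, 255, 0, 0, 0, 0, 255]}}

```text
clock: 8.2
ee_pos: [600.6, -212.5, 71.4]
tcp_rot: [-3.14, 0.003, -3.141]
wrist_force: [-1.9, 1.3, 8.7]
finger_gap: 0.8
grasp_force: 4.3
```

Request:
{"op": "send_rows", "data": {"targets": [0, 0, 0.003, 0, 255, 0, 0, 0, 0, 255, 0, 0, 0, 0, 255]}}

```text
clock: 8.5
ee_pos: [600.8, -212.4, 70.7]
tcp_rot: [-3.14, 0.003, -3.141]
wrist_force: [-6.5, 4.4, 21.3]
finger_gap: 0.3
grasp_force: 9.9
```

Request:
{"op": "send_rows", "data": {"targets": [0, 0, -0.031, 0, 255, 0, 0, -0.03, 0, 255, 0, 0, -0.03, 0, 255, 0, 0, 0, 0, 255, 0, 0, 0, 0, 255, 0, 0, 0, 0, 255, 0, 0, 0, 0, 255, 0, 0, 0, 0, 255, 0, 0, 0, 0, 255, 0, 0, 0, 0, 255]}}

```text
clock: 9.5
ee_pos: [599.1, -211.9, 156.2]
tcp_rot: [3.141, -0.001, -3.142]
wrist_force: [-0.1, 0.6, 0.2]
finger_gap: 0.3
grasp_force: 0.0
```

```bash
python3 look.py lever_pad flag_tip
```

```text
scene lever_pad [([598.0, -210.0, 141.0], 0.65), ([600.0, -95.0, 90.0], 0.25)]
scene flag_tip [([626.0, 60.0, 148.0], 0.6)]
top lever_pad [([604.0, -206.0, 139.0], 0.53)]
top flag_tip [([626.0, 59.0, 145.0], 0.65)]
wrist lever_pad [([597.0, -207.0, 141.0], 0.9)]
wrist flag_tip []
[ 599.31064521 -211.97738251  156.64656662] [0.31621941 0.43771151 0.03070501] 9.95
```

Two notches are done (flag y went 14, 32, then about 58). Now the third stroke.

Request:
{"op": "send_rows", "data": {"targets": [0, 0, 0.03, 0, 255, 0, 0, 0.03, 0, 255, 0, 0, 0.018, 0, 255, 0, 0, 0.006, 0, 255, 0, 0, 0.005, 0, 255, 0, 0, 0.002, 0, 255, 0, 0, 0, 0, 255, 0, 0, 0, 0, 255]}}

```text
clock: 10.75
ee_pos: [601.1, -212.6, 70.7]
tcp_rot: [-3.14, 0.003, -3.141]
wrist_force: [-6.6, 4.5, 22.8]
finger_gap: 0.2
grasp_force: 10.0
```

Request:
{"op": "send_rows", "data": {"targets": [0, 0, -0.031, 0, 255, 0, 0, -0.03, 0, 255, 0, 0, -0.03, 0, 255, 0, 0, -0.04, 0, 255, 0, 0, -0.04, 0, 255, 0, 0, 0, 0, 255, 0, 0, 0, 0, 255, 0, 0, 0, 0, 255]}}

```text
clock: 11.55
ee_pos: [598.5, -211.5, 234.7]
tcp_rot: [3.14, -0.003, -3.142]
wrist_force: [0.5, -0.2, -0.6]
finger_gap: 0.0
grasp_force: 0.0
```

```bash
python3 look.py lever_pad flag_tip flag_hinge flag_face
```

```text
scene lever_pad [([537.0, 471.0, 2.0], 0.73)]
scene flag_tip [([626.0, 77.0, 145.0], 0.91)]
scene flag_hinge [([586.0, 77.0, 71.0], 0.83), ([541.0, 472.0, 2.0], 0.22)]
scene flag_face [([583.0, 87.0, 141.0], 0.92)]
top lever_pad [([601.0, -207.0, 140.0], 0.66)]
top flag_tip [([374.0, 167.0, -2.0], 0.7), ([623.0, 78.0, 145.0], 0.46)]
top flag_hinge [([585.0, 83.0, 70.0], 0.47)]
top flag_face [([577.0, 82.0, 141.0], 0.57)]
wrist lever_pad [([599.0, -206.0, 143.0], 0.84)]
wrist flag_tip [([618.0, 77.0, 147.0], 0.68)]
wrist flag_hinge [([579.0, 76.0, 72.0], 0.98), ([588.0, 81.0, 142.0], 0.69)]
wrist flag_face [([590.0, 80.0, 139.0], 0.96)]
[ 599.33455392 -211.99043691  236.6530716 ] [0.16890706 0.6703186  0.4660683 ] 12.3
```

Request:
{"op": "send_rows", "data": {"targets": [-0.009, 0.0415, 0, 0, 255, -0.009, 0.0415, 0, 0, 255, -0.009, 0.0415, 0, 0, 255, -0.009, 0.0415, 0, 0, 255, -0.009, 0.0415, 0, 0, 255, -0.009, 0.0415, 0, 0, 255, -0.009, 0.0415, 0, 0, 255, 0, 0, 0.036, 0, 255, 0, 0, 0.036, 0, 255, 0, 0, 0.036, 0, 255, 0, 0, 0, 0, 255, 0, 0, 0, 0, 255]}}

```text
clock: 13.5
ee_pos: [662.2, 78.5, 128.9]
tcp_rot: [3.142, -0.001, -3.142]
wrist_force: [0.9, 0.2, 1.2]
finger_gap: 0.8
grasp_force: 0.0
```

Request:
{"op": "send_rows", "data": {"targets": [0.022, 0, 0, 0, 255, 0.022, 0, 0, 0, 255, 0.022, 0, 0, 0, 255, 0.022, 0, 0, 0, 255, 0.021, 0, 0, 0, 255, 0.01, 0, 0.008, 0, 255, 0.01, 0, 0.008, 0, 255, 0.008, 0, 0.014, 0, 255, 0.003, 0, 0.008, 0, 255, 0.003, 0, 0.008, 0, 255, 0, 0, 0, 0, 255, 0, 0, 0, 0, 255]}}

```text
clock: 14.7
ee_pos: [520.0, 78.4, 83.3]
tcp_rot: [-3.142, 0.001, 3.142]
wrist_force: [0.4, -0.6, 0.5]
finger_gap: 0.2
grasp_force: 0.0
```

Request:
{"op": "send_rows", "data": {"targets": [0.002, 0, 0.005, 0, 255, 0, 0, 0.003, 0, 255, 0, 0, 0, 0, 255, 0, 0, 0, 0, 255]}}

```text
clock: 15.1
ee_pos: [517.9, 78.5, 76.2]
tcp_rot: [-3.141, 0.001, -3.141]
wrist_force: [-4.0, -0.7, 11.1]
finger_gap: 0.3
grasp_force: 5.4
```

Request:
{"op": "send_rows", "data": {"targets": [0, 0, 0.002, 0, 255, 0, 0, 0, 0, 255, 0, 0, 0, 0, 255]}}

```text
clock: 15.4
ee_pos: [518.0, 78.5, 76.0]
tcp_rot: [-3.141, 0.0, -3.141]
wrist_force: [-10.5, -0.1, 22.7]
finger_gap: 0.1
grasp_force: 11.8
```

Request:
{"op": "send_rows", "data": {"targets": [0, 0, -0.04, 0, 255, 0, 0, -0.05, 0, 255, 0.005, 0.037, -0.03, 0, 255, 0.005, 0.037, 0, 0, 255, 0.005, 0.037, 0, 0, 255, 0, 0, 0, 0, 255, 0, 0, 0, 0, 255]}}

```text
clock: 16.1
ee_pos: [502.0, 189.9, 192.3]
tcp_rot: [-3.141, -0.0, -3.14]
wrist_force: [-0.4, -0.1, -0.7]
finger_gap: 0.3
grasp_force: 0.0
```

```bash
cat > fit.py <<'E'
# black-blank top outline & fence line from the wrist picture, projected to known planes
from station import *
import cv2,numpy as np,sys
from scipy.spatial.transform import Rotation as R
def rays(m,uv):
    p=(np.asarray(uv,float)-[m["cx"],m["cy"]]); r=np.hypot(*p.T); th=r/m["fx"]
    k=np.where(r>0,np.sin(th)/np.maximum(r,1e-9),0)
    v=np.c_[p[:,0]*k,-p[:,1]*k,-np.cos(th)]
    return R.from_euler("xyz",m["attitude"]).apply(v)
def toplane(m,uv,z):
    d=rays(m,uv); o=np.array(m["origin"]); return o+d*((z-o[2])/d[:,2])[:,None]
if __name__=="__main__":
    m=camera_model("wrist"); im,d=capture("wrist"); cv2.imwrite(sys.argv[1],im)
    hsv=cv2.cvtColor(im,cv2.COLOR_BGR2HSV)
    mask=(hsv[...,2]<75).astype(np.uint8); mask[300:]=0
    mask=cv2.morphologyEx(mask,cv2.MORPH_CLOSE,np.ones((5,5)))
    for c in cv2.findContours(mask,0,1)[0]:
        if cv2.contourArea(c)>1500:
            P=toplane(m,c[:,0],40.)[:,:2].astype(np.float32)
            print(cv2.boundingRect(c),"rect",cv2.minAreaRect(P), "x",P[:,0].min(),P[:,0].max(),"y",P[:,1].min(),P[:,1].max())
    for t in ["blank","flag_face","fence","flag_tip","flag_hinge"]: print(t,[(np.round(r["centre"]).tolist(),round(r["score"],2)) for r in tip_of(t,"wrist")[:2]])
    print(observe()["ee_pos"],observe()["clock"])
E
python3 fit.py pics/w2.png
```

```text
(34, 244, 127, 56) rect ((603.0955200195312, -48.41767120361328), (201.66029357910156, 79.82010650634766), 89.519287109375) x 562.9594 642.8293 y -149.13358 52.616837
(224, 167, 123, 65) rect ((506.8360900878906, 195.56201171875), (68.20734405517578, 125.71249389648438), 0.2364475578069687) x 472.53354 541.0602 y 132.77336 258.47272
blank [([286.0, -208.0, 2.0], 0.94), ([714.0, 429.0, -1.0], 0.83)]
flag_face [([525.0, 82.0, 37.0], 0.6)]
fence [([551.0, 145.0, 42.0], 0.56)]
flag_tip [([494.0, 80.0, 76.0], 0.83)]
flag_hinge [([578.0, 79.0, 71.0], 0.82), ([525.0, 82.0, 35.0], 0.49)]
[502.47688055 188.61866158 192.46345122] 16.4
```

View pics/w2.png

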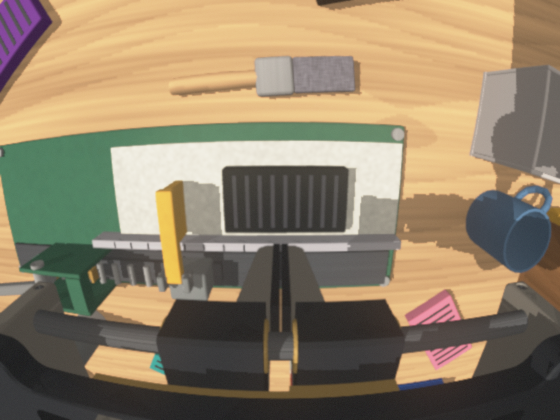

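The picture shows the flag down at (172,230) across the bed, and the blank at (285,198), parallel to the fence with a gap of about 11 mm and about 47 mm short of the flag. I'll push its far end first.

Request:
{"op": "send_rows", "data": {"targets": [-0.002, 0.036, 0, 0, 255, -0.002, 0.036, 0, 0, 255, 0, 0.034, 0, 0, 255, 0, 0, 0.04, 0, 255, 0, 0, 0.04, 0, 255, 0, 0, 0.045, 0, 255, 0, 0, 0.03, 0, 255, 0, 0, 0.008, 0, 255, 0, 0, 0, 0, 255, 0, 0, 0, 0, 255]}}

```text
clock: 17.4
ee_pos: [507.9, 295.8, 31.6]
tcp_rot: [3.141, 0.003, 3.141]
wrist_force: [0.3, 0.7, 0.8]
finger_gap: 0.5
grasp_force: 0.0
```

Request:
{"op": "send_rows", "data": {"targets": [0, -0.01, 0.005, 0, 255, 0, -0.01, 0, 0, 255, 0, -0.007, 0, 0, 255, 0, -0.007, 0, 0, 255, 0, -0.007, 0, 0, 255, 0, -0.007, 0, 0, 255, 0, -0.007, 0, 0, 255, 0, 0, 0, 0, 255, 0, 0, 0, 0, 255]}}

```text
clock: 18.3
ee_pos: [505.6, 239.7, 24.0]
tcp_rot: [-3.14, -0.001, 3.142]
wrist_force: [-0.3, 1.1, -0.3]
finger_gap: 0.6
grasp_force: 0.0
```

```bash
python3 - <<'E'
from station import *
import cv2,numpy as np
print(observe()["wrist_force"],observe()["ee_pos"])
a,_=capture("top"); b,_=capture("wrist")
out=np.vstack([cv2.resize(a[165:265,180:320],(560,400)),b[60:260][:,:]])
cv2.imwrite("pics/p1.png",out)
E
python3 fit.py pics/x.png
```

```text
[-0.26475926  1.05468336 -0.28950998] [505.64451407 239.74362149  23.9893201 ]
(46, 207, 209, 93) rect ((499.8935852050781, 162.59378051757812), (62.37063980102539, 129.5458526611328), 1.3350543975830078) x 469.3433 532.5703 y 98.19601 227.27731
blank [([505.0, 162.0, 21.0], 0.94)]
flag_face [([526.0, 80.0, 38.0], 0.87)]
fence [([552.0, 143.0, 43.0], 0.85)]
flag_tip []
flag_hinge []
[506.14640379 240.54831456  24.46861321] 18.7
```

View pics/p1.png

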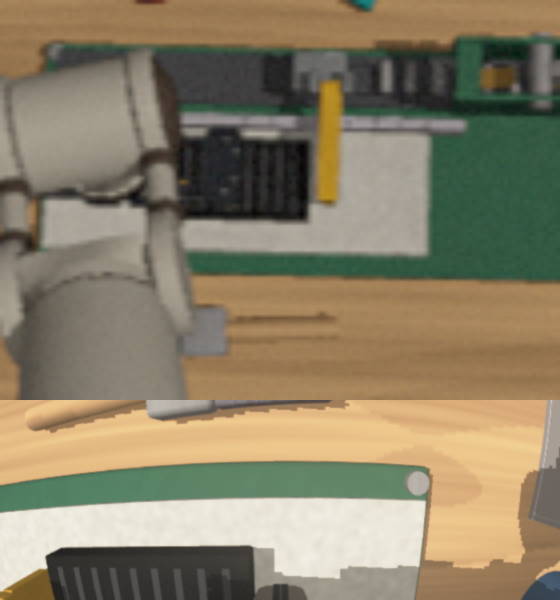

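The blank was pushed straight and is now about 15 mm short of the flag (top inset: blank edge at 308, flag at 318 px). I'll push 10 mm more, then go round to its near long side.

Request:
{"op": "send_rows", "data": {"targets": [0, -0.006, 0, 0, 255, 0, -0.005, 0, 0, 255, 0, 0, 0, 0, 255, 0, 0.02, 0, 0, 255, 0, 0, -0.045, 0, 200, 0.045, 0, -0.02, 0, 0, 0.04, -0.032, 0, 0, 0, 0, -0.045, 0, 0, 0, 0, -0.018, 0, 0, 0, 0, 0, 0, 0, 0, 0, 0, 0.03, 0, 0, 0, 0, 0, 0, 0]}}

```text
clock: 19.9
ee_pos: [419.6, 155.4, 57.0]
tcp_rot: [-3.141, -0.006, 3.141]
wrist_force: [-0.3, 0.3, 0.4]
finger_gap: 62.3
grasp_force: 0.0
```

Request:
{"op": "send_rows", "data": {"targets": [0, -0.003, 0.02, 0, 85, 0, 0, 0.011, 0, 85, -0.015, 0, 0, 0, 85, -0.015, 0, 0, 0, 85, -0.007, 0, 0, 0, 85, -0.006, 0, 0, 0, 85, -0.006, 0, 0, 0, 85, 0, 0, 0, 0, 85, 0, 0, 0, 0, 85]}}

```text
clock: 20.8
ee_pos: [471.3, 152.3, 28.6]
tcp_rot: [-3.142, 0.0, -3.141]
wrist_force: [-1.0, 0.3, 0.4]
finger_gap: 61.0
grasp_force: 0.0
```

Request:
{"op": "send_rows", "data": {"targets": [-0.003, 0, 0.002, 0, 85, 0, 0, 0, 0, 85, 0, 0, 0, 0, 85]}}

```text
clock: 21.1
ee_pos: [473.0, 152.3, 26.1]
tcp_rot: [-3.141, -0.003, -3.141]
wrist_force: [-4.8, -0.6, 2.9]
finger_gap: 61.0
grasp_force: 2.6
```

Request:
{"op": "send_rows", "data": {"targets": [-0.002, 0, 0, 0, 85, 0, 0, 0, 0, 85, 0, 0, 0, 0, 85]}}

```text
clock: 21.4
ee_pos: [473.0, 152.3, 26.0]
tcp_rot: [-3.141, -0.007, -3.141]
wrist_force: [-12.4, -0.2, 9.2]
finger_gap: 61.3
grasp_force: 5.9
```

Request:
{"op": "send_rows", "data": {"targets": [0.03, 0, 0, 0, 85, 0, 0, -0.04, 0, 255, 0, 0, -0.03, 0, 255, -0.025, 0.033, 0, 0, 255, -0.025, 0.033, 0, 0, 255, -0.025, 0.033, 0, 0, 255, 0, 0, 0, 0, 255, 0, 0, 0.04, 0, 255, 0, 0, 0.028, 0, 255, 0, 0, 0, 0, 255, 0, 0, 0, 0, 255]}}

```text
clock: 22.5
ee_pos: [521.4, 251.0, 29.0]
tcp_rot: [-3.142, 0.0, 3.141]
wrist_force: [0.5, 0.3, 0.6]
finger_gap: 0.4
grasp_force: 0.0
```

Request:
{"op": "send_rows", "data": {"targets": [0.002, -0.016, 0.002, 0, 255, 0, -0.004, 0, 0, 255, 0, -0.003, 0, 0, 255, 0, 0, 0, 0, 255, 0, 0, 0, 0, 255]}}

```text
clock: 23.0
ee_pos: [519.5, 228.2, 27.1]
tcp_rot: [3.141, 0.001, 3.141]
wrist_force: [-0.6, 1.0, 0.6]
finger_gap: 0.3
grasp_force: 0.0
```

Request:
{"op": "send_rows", "data": {"targets": [0, -0.002, 0, 0, 255, 0, 0, 0, 0, 255, 0, 0, 0, 0, 255]}}

```text
clock: 23.3
ee_pos: [519.4, 227.0, 26.9]
tcp_rot: [3.141, 0.0, -3.141]
wrist_force: [-1.1, 3.7, 1.7]
finger_gap: 0.2
grasp_force: 2.0
```

Request:
{"op": "send_rows", "data": {"targets": [0, -0.001, 0, 0, 255, 0, 0, 0, 0, 255, 0, 0, 0, 0, 255]}}

```text
clock: 23.6
ee_pos: [519.4, 226.8, 26.9]
tcp_rot: [3.139, 0.001, 3.142]
wrist_force: [-0.1, 7.3, 0.8]
finger_gap: 0.3
grasp_force: 3.9
```

```bash
python3 fit.py pics/w4.png
```

```text
(49, 198, 209, 102) rect ((511.73162841796875, 150.48007202148438), (67.05414581298828, 129.95034790039062), 2.0242443084716797) x 479.1914 547.5211 y 86.062805 215.34396
blank [([518.0, 148.0, 21.0], 0.64)]
flag_face [([523.0, 82.0, 37.0], 0.92)]
fence [([552.0, 145.0, 42.0], 0.73)]
flag_tip [([494.0, 79.0, 75.0], 0.56)]
flag_hinge [([542.0, 475.0, 0.0], 0.2)]
[519.37114811 226.83393955  26.88412514] 23.9
```

Request:
{"op": "send_rows", "data": {"targets": [0, 0.02, 0, 0, 255, 0, 0, -0.04, 0, 255, 0, 0, -0.04, 0, 255, 0, 0, -0.045, 0, 255, 0.035, 0, -0.04, 0, 255, 0.035, 0, 0, 0, 255, 0.03, -0.04, 0, 0, 255, 0, -0.04, 0, 0, 255, 0, 0, 0, 0, 255, 0, 0, 0, 0, 255, 0, 0, 0, 0, 255]}}

```text
clock: 25.0
ee_pos: [421.5, 165.6, 189.2]
tcp_rot: [-3.141, -0.0, -3.141]
wrist_force: [-0.8, 0.1, -0.2]
finger_gap: 0.7
grasp_force: 0.0
```

```bash
python3 fit.py pics/w5.png; python3 -c "
import cv2
im=cv2.imread('pics/w5.png')[150:350,100:480]; cv2.imwrite('pics/w5c.png',cv2.resize(im,None,fx=2,fy=2,interpolation=2))"
```

```text
(207, 247, 54, 53) rect ((510.98046875, 115.10189056396484), (66.6894302368164, 59.82015609741211), 0.39022770524024963) x 477.4407 544.52625 y 85.281235 144.78423
(320, 0, 160, 74) rect ((240.05372619628906, 295.8066101074219), (78.86421203613281, 168.4168243408203), 13.979762077331543) x 195.78687 297.66098 y 205.25317 384.463
blank [([223.0, 303.0, 2.0], 0.97), ([288.0, -205.0, 3.0], 0.91)]
flag_face [([523.0, 83.0, 40.0], 0.58)]
fence []
flag_tip [([494.0, 77.0, 77.0], 0.6)]
flag_hinge [([375.0, 171.0, 3.0], 0.46)]
[421.31394896 165.70711183 189.11139262] 25.3
```

View pics/w5c.png

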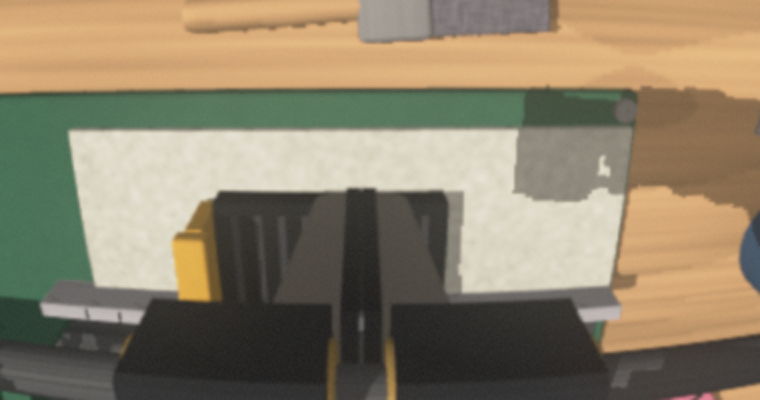

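The blank lies up against the flag (crop 215,250). I'll press its long side once more to be sure it sits flush on the fence, then clear off and check.

Request:
{"op": "send_rows", "data": {"targets": [0, -0.016, 0.04, 0, 85, 0, 0, 0.045, 0, 85, 0, 0, 0.045, 0, 85, 0, 0, 0.03, 0, 85, 0, 0, 0, 0, 85, -0.02, 0, 0.003, 0, 85, -0.018, 0, 0, 0, 85, -0.008, 0, 0, 0, 85, -0.004, 0, 0, 0, 85, 0, 0, 0, 0, 85, 0, 0, 0, 0, 85]}}

```text
clock: 26.4
ee_pos: [470.9, 149.4, 26.5]
tcp_rot: [-3.142, -0.0, -3.141]
wrist_force: [-0.6, -0.2, -1.1]
finger_gap: 61.2
grasp_force: 0.0
```

Request:
{"op": "send_rows", "data": {"targets": [-0.002, 0, 0, 0, 85, 0, 0, 0, 0, 85, 0, 0, 0, 0, 85]}}

```text
clock: 26.7
ee_pos: [472.9, 149.3, 26.2]
tcp_rot: [3.142, -0.001, -3.141]
wrist_force: [-1.0, -0.1, 0.2]
finger_gap: 61.2
grasp_force: 0.5
```

Request:
{"op": "send_rows", "data": {"targets": [-0.002, 0, 0, 0, 85, 0, 0, 0, 0, 85, 0, 0, 0, 0, 85]}}

```text
clock: 27.0
ee_pos: [473.1, 149.3, 25.8]
tcp_rot: [-3.141, -0.005, -3.141]
wrist_force: [-7.0, 0.5, 5.6]
finger_gap: 61.6
grasp_force: 3.5
```

Request:
{"op": "send_rows", "data": {"targets": [0.02, 0, 0, 0, 85, 0.02, 0, 0, 0, 255, 0, 0, -0.045, 0, 255, 0, 0, -0.045, 0, 255, 0, 0, -0.045, 0, 255, -0.035, 0, -0.04, 0, 255, -0.035, 0, -0.02, 0, 255, 0, 0, 0, 0, 255, 0, 0, 0, 0, 255, 0, 0, 0, 0, 255]}}

```text
clock: 28.0
ee_pos: [501.6, 149.3, 217.2]
tcp_rot: [-3.141, -0.003, -3.141]
wrist_force: [-0.5, 0.4, 0.3]
finger_gap: 0.6
grasp_force: 0.0
```

```bash
python3 fit.py pics/w6.png; python3 look.py lever_pad; python3 -c "
import cv2
im=cv2.imread('pics/w6.png')[100:300,60:440]; cv2.imwrite('pics/w6c.png',cv2.resize(im,None,fx=2.1,fy=2.1,interpolation=2))"
```

```text
(58, 240, 133, 60) rect ((606.7280883789062, -62.510948181152344), (205.3768310546875, 86.70707702636719), 86.63872528076172) x 563.64606 650.4117 y -164.96472 41.9697
(223, 172, 114, 62) rect ((516.5748901367188, 149.00706481933594), (70.02063751220703, 126.63018035888672), 0.8803109526634216) x 481.46436 551.5597 y 86.01255 212.83418
blank [([286.0, -210.0, 1.0], 0.98), ([716.0, 431.0, -1.0], 0.86)]
flag_face [([522.0, 82.0, 36.0], 0.9), ([579.0, 75.0, 75.0], 0.23)]
fence [([552.0, 142.0, 40.0], 0.8)]
flag_tip [([579.0, 78.0, 73.0], 0.67), ([495.0, 79.0, 76.0], 0.62)]
flag_hinge [([579.0, 76.0, 72.0], 0.63)]
[502.61944998 149.34020967 218.41822955] 28.3
scene lever_pad [([598.0, -206.0, 139.0], 0.72)]
top lever_pad [([603.0, -208.0, 139.0], 0.76)]
wrist lever_pad []
[503.23040483 149.27655685 218.88650468] [0.43020897 0.31921626 0.80396608] 28.6
```

View pics/w6c.png

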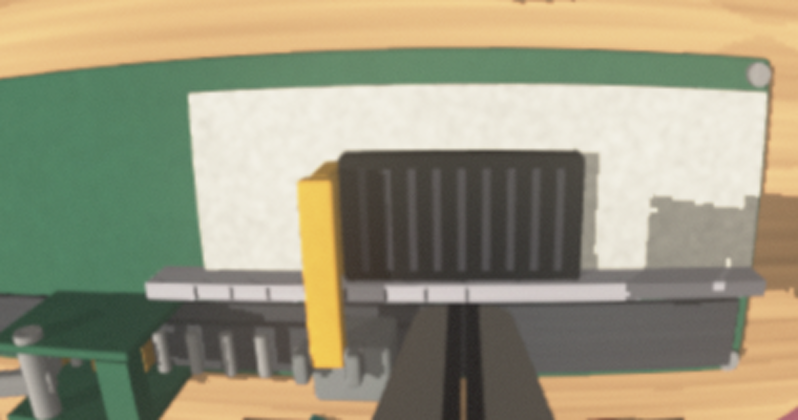

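The blank lies flush on the fence (y≈275 px) and against the flag (340,210). The lever is up and the tool is clear, so I'm handing in.

```bash
python3 -c "
from station import *
print(close_job())"
```

```text
the job is handed in; nothing more can be done
None
```

The job is handed in at about 29 s: three full lever strokes, the flag fully down, the small black blank flush on the fence and against the flag, and the lever up; the judge returned no verdict.

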